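Lock a spring channel nut into the fixture rail

ROBOT

A 7-joint arm with a two-finger parallel gripper is mounted at the origin on the work surface. World frame = base frame: x ahead of the robot, y to its left, z up, the work surface at z = 0. Lengths are in m, angles in rad, forces in N, time in s.
With the tool pointing down it reaches from about 0.4 to 0.875 m from the base axis. Payload 4.4 kg.
Tool frame: the origin (TCP) lies midway between the tips of the shut fingers; the grasp point (between the pads) lies 19 mm behind it; z points along the fingers, y is the direction in which the jaws open and shut (so a half turn about z gives the same grasp; the last joint's range is limited). The gripper opens to 85 mm and grips with 20 to 120 N. Pads are 22 mm wide; open, the fingers measure 114 mm over their backs; the gripper's body (76 mm by 85 mm) begins 54 mm behind the grasp point. The pads swing forward as they close: fully open they stand 13 mm farther back than shut.
Start: joints at [1.057, 0.628, 0.038, 1.517, -0.027, 0.996, -0.02], TCP at [0.281, -0.586, 0.231] pointing down, gripper open.
Joint ranges: [-3.06, 3.06], [-0.37, 2.12], [-1.25, 1.32], [0.18, 2.47], [-1.1, 4.24], [0.23, 1.98], [-2.94, 2.94]. Speed limits (rad/s): [2.57, 2.57, 3.14, 3.14, 3.14, 3.14, 3.14].

INTERFACE

Orientations are given as a rotation vector (axis times angle).
In Python, from station import manip gives the robot as it stands. The module is installed in compiled form; this text tells all that it offers.
- The arm moves only by the tool jog_arm, never from a script. Its argument "increments" is a list of rows, each a list of 2 entries, a list of its own where there are three numbers: the shift along the tool's x, y, z in m, then the turn about the tool's z in degrees. A call has 1 to 10 rows; each row shifts and turns the pose as measured when the row begins, along the tool's axes as they then stand; what a row does not reach is not made up. A row lasts 1/12 s, in which the tool goes at most 41.7 mm and 7.16 degrees, less where a joint would pass 70% of its speed; a pose out of reach is approached as far as the arm can. A call is refused whole if a number of a shift passes 0.0417 or a number of a turn 7.16, either way. A call with a gripper value outside its range is refused whole. "grip" is the opening, from 0 (shut) to 1 (fully open), set as the call begins (left out, the last holds). The fingers move at their own pace and stop on an object; "grip_force" is the grip in N (left out, the last holds). Time passes only in rows, so rows that do not move let the fingers close. It gives the time, the measured TCP pose, the force and the opening at its end, in the units of the state.
- manip.read_state(): the state, without advancing time (a new reading comes with each control period).
- manip.camera(name): name is "scene" or "top" or "wrist"; returns a dict with "img" (480x640x3 uint8, blue, green, red), "fx", "fy", "cx", "cy" (pixels), "position" and "orientation" of the camera in the world. Camera axes: x right, y down, z forward; pixel columns grow to the right and rows downward; lengths in m; the calibration is good to about 2 mm. A picture is of the moment at which its call begins. There is no depth.
- manip.hand_in(): hands the job in, once; it reports no verdict.
The state is a dict: "clock": time; "qpos": joint angles; "qvel": joint speeds; "tau": joint torques, N m; "tcp_pos": TCP position; "tcp_rot": TCP orientation; "ft_force": force on the tool from outside, world axes, zero at the start; "ft_torque": the same for the moment, N m; "gripper_width": finger opening in m.
Only numpy, scipy, OpenCV 4.12 (cv2) and the standard library are available. Lean on these libraries where they do the work, as an engineer would, in place of code of your own. Each camera call takes 0.05 s, during which the arm holds its last target. There are 200 camera calls.

TASK

Take the channel nut with the flat thumb grip and fit it into the slotted mounting channel, about midway between the two ball posts already there: lower it in lengthwise, press it down gently against the spring strip, twist it a quarter turn and ease it up so that its grooves catch the channel lips and the spring holds it. Then let go. Feel your way, since the channel stands on shims of unknown height and neither channel nor spring should ever feel more than 25 newtons; leave the other things where they are.

Things in the scene. Friction and masses are not known exactly. Their poses are not given: they have to be found in the camera images.
- nut_grip (a point): Centre of the black thumb grip of the loose channel nut, which starts upright on the bench (this point 52 mm above it). The grip is a flat upright plate, 44 mm long (x), 14 mm thick (y), 36 mm high (z). Under it a round stem, 14 mm across and 26 mm long, runs down to the foot bar. x runs along grip and bar, z up the stem. The nut weighs 0.1 to 0.2 kg.
- nut: The same nut; origin: centre of the underside of its steel foot bar, 52 mm below the grip centre; same axes. Bar 41 mm long (x), 16 mm wide (y), 8 mm thick, with a ridge 4 mm long and 4 mm high on top at each end (tops at z 12 mm): so on each side there is a groove 4 mm deep, from 7 to 16.5 mm from the stem axis, floor at z 8 mm.
- base: Foot plate of the channel, fixed to the bench: 100 (x) by 290 (y) by 10 mm, origin under its centre at bench height, z up. The aluminium channel, 260 mm long, 60 wide, 40 high, lies along y centred over it on shims of unmeasured height: its top is 54 to 84 mm above the bench. Top slot 20 mm wide along y; the nut goes in with its x along this y and ends with its x along this x (either way).
- mid (a point): Point on the foot plate, 10 mm above the bench, under the middle of the channel: where the nut belongs (x, y), midway between the two fitted black clamps at y = +105 and -105 mm (40 by 30 mm, 8 mm above the channel top, their white-ball posts 47 mm). Channel inside 52 mm wide; lips 4 mm thick end at the slot in flanges (|x| 10 to 14 mm) reaching down to 9 mm below the channel top.
- strip_mid (a point): Same place as mid; about the steel spring strip in the channel: 48 mm wide, to 75 mm either side of the middle, top 13 mm below the channel top. It gives from about 3 N, 1.25 N per mm, to a hard stop 11 mm down (17 N). Ridges are just clear under the flanges when it is 8 mm down (13 N); with the flanges in the grooves, nut caught, it is 4 mm down (8 N). The channel itself is rigid.
- stud: Bystander among the parts: clamp stud with a round knob (32 mm diameter, 64 mm tall), origin at the middle of its underside; not to be used.
- post: Bystander: spare ball post, 76 mm tall, 32 mm foot disc, origin at the middle of its underside.
Things that resemble listed ones, but are neither listed nor needed, are in the scene too. What is shaped like the nut but orange or turquoise is not meant.

How it is judged:
On the way:
1. the nut is down through the slot, lengthwise, and presses the spring strip (contact force between nut and strip_c0 above 5 N and angle between the x axis of nut_grip and the y axis of mid, either way round below 0.3 rad), for 0.05 s.
At the end, for the whole second after the job is handed in: Nut let go and at rest in the channel, upright within 0.12 rad, bar across it within 0.2 rad, stem within 8 mm of the slot line and 30 mm of the middle, the strip pressing on it with 5.5 to 10.5 N (about 8 N when the flanges sit in the grooves; more if jammed, less if loose) (contact force between nut and strip_c0 between 5.5 and 10.5 N and angle between the x axis of nut_grip and the x axis of mid, either way round below 0.2 rad and angle between nut_grip's own z axis and vertical below 0.12 rad and x of nut_grip in the frame of mid between -0.008 and 0.008 m and y of nut_grip in the frame of mid between -0.03 and 0.03 m and linear speed of nut below 0.02 m/s); the robot touches nothing.
It fails at once if the nut presses on any part of the channel or on its spring with more than 25 N (contact force between nut and strip_c0 above 25 N or contact force between nut and rail_c0 above 25 N or contact force between nut and rail_c1 above 25 N or contact force between nut and rail_c2 above 25 N or contact force between nut and rail_c3 above 25 N or contact force between nut and rail_c4 above 25 N or contact force between nut and rail_c5 above 25 N or contact force between nut and rail_c6 above 25 N or contact force between nut and rail_c7 above 25 N or contact force between nut and rail_c8 above 25 N or contact force between nut and rail_c9 above 25 N or contact force between nut and rail_c10 above 25 N or contact force between nut and rail_c11 above 25 N or contact force between nut and rail_c12 above 25 N or contact force between nut and rail_c13 above 25 N or contact force between nut and rail_c14 above 25 N).
It fails at once if the robot presses on the channel with more than 25 N (contact force between any of the fingers, the arm and base above 25 N).
It fails at once if a bystander is moved by more than 30 mm (distance of any of stud, post, foam_c0, implant_c0, mouse_c0, driver_c0 from where it was at the start of the episode above 0.03 m).
It also fails if it takes over 70 s, if anything falls off the work surface, if the arm or the gripper's body presses on something with over 40 N, if the wrist force passes 120 N, or if a joint passes its speed limit or range.

## Working session

There is one attempt and no reset: what is moved stays moved. The work goes in short steps, Python scripts to look and compute and a tool call to move; the robot and the scene stay as the last step left them, time stands still between calls to the robot, and variables do not carry over. Pictures are saved under pics/ and viewed, about 8 in all and at most 12, crops included, and the job is handed in when it is done.

Besides the shell and the picture viewer there is one more tool, called after ">>>" by a JSON object that holds its "op" and its "data", one argument or row to a line. jog_arm: Moves the arm, as the interface text tells. Its arguments: {"type":"object","properties":{"increments":{"type":"array","items":{"type":"array"}},"grip":{"type":"number"},"grip_force":{"type":"number"}},"required":["increments"]}

```bash
mkdir -p pics; cat > h.py <<'E'
import numpy as np, cv2
from scipy.spatial.transform import Rotation as R
from station import manip
def cam(n,save=None):
    c=manip.camera(n)
    if save: cv2.imwrite('pics/'+save,c['img'])
    return c
def Rm(o):
    o=np.array(o,float)
    return o if o.shape==(3,3) else (R.from_rotvec(o).as_matrix() if o.size==3 else R.from_quat(o).as_matrix())
def ray(c,u,v):
    d=Rm(c['orientation'])@np.array([(u-c['cx'])/c['fx'],(v-c['cy'])/c['fy'],1]); return np.array(c['position']),d
def onz(c,u,v,z):
    p,d=ray(c,u,v); return p+d*(z-p[2])/d[2]
def proj(c,P):
    q=Rm(c['orientation']).T@(np.array(P)-np.array(c['position'])); return np.array([c['fx']*q[0]/q[2]+c['cx'],c['fy']*q[1]/q[2]+c['cy']])
def tri(c1,a,c2,b):
    p,d=ray(c1,*a);q,e=ray(c2,*b);d/=np.linalg.norm(d);e/=np.linalg.norm(e)
    s=np.linalg.lstsq(np.c_[d,-e],q-p,rcond=None)[0];A=p+s[0]*d;B=q+s[1]*e
    return (A+B)/2,np.linalg.norm(A-B)
E
python3 - <<'E'
from h import *
for n in('top','scene'):
    c=cam(n,n+'0.png');print(n,c['fx'],c['position'],c['orientation'])
s=manip.read_state();print(s)
E
```

```text
top 610.7016374110052 [ 0.39377599 -0.11763411  0.95994062] [-2.13839723  2.10551263 -0.17353137]
scene 440.26598370941684 [1.05511459 0.05244025 0.72538775] [-1.60873666 -2.11614367  0.72983376]
{'clock': 0.1, 'qpos': array([ 1.05721089,  0.62928067,  0.0384572 ,  1.51823799, -0.02701464,
        0.99626038, -0.02001402]), 'qvel': array([ 3.12706959e-04, -1.23516948e-04,  9.12805296e-04, -1.40741716e-03,
       -7.74443336e-04, -3.69611116e-05,  1.02135109e-03]), 'tau': array([ 3.50118666e-03, -5.64523530e+01,  1.23006832e+00, -1.93974370e+01,
        1.10545228e-02,  5.34548803e-03, -7.76946166e-06]), 'tcp_pos': array([ 0.28122579, -0.5854229 ,  0.23047332]), 'tcp_rot': array([-3.06160787e+00, -6.97109373e-01,  6.00229672e-04]), 'ft_force': array([0.4219815 , 0.51339094, 0.08313677]), 'ft_torque': array([ 0.01059158,  0.01282551, -0.04572796]), 'gripper_width': 0.08541750705294518}
```

View pics/top0.png

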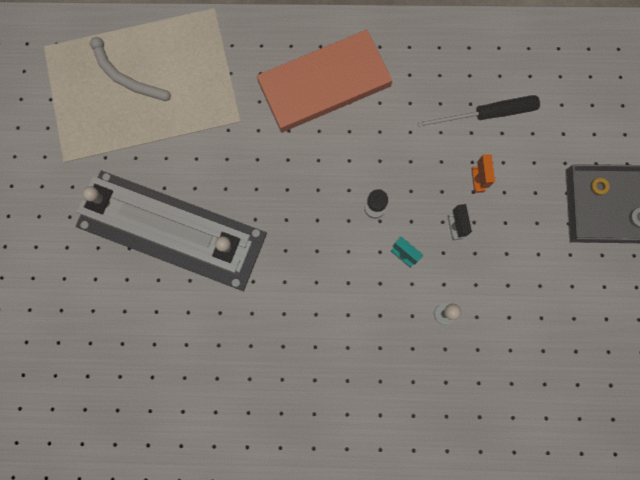

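View pics/scene0.png

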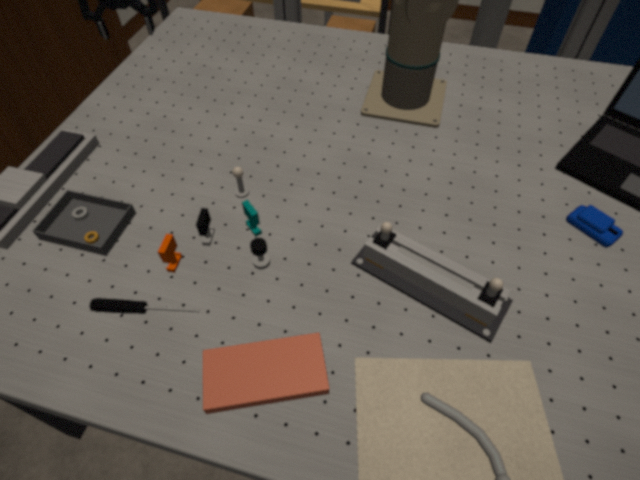

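The top view shows the black nut at about (460,222), turquoise at (406,251) and orange at (484,172). The knob stud is at (377,202) and the spare post at (450,312). The channel's ball posts are at (92,194) and (223,243), with plate screws at (107,177), (84,225), (256,233) and (236,282). In the scene view the nut is at (204,222) and the balls at (387,229) and (494,286).

```bash
python3 - <<'E'
from h import *
t=cam('top');s=cam('scene')
def blob(c,box,f):
    x0,y0,x1,y1=box;g=c['img'][y0:y1,x0:x1].astype(int);m=f(g).astype(np.uint8)
    n,l,st,ce=cv2.connectedComponentsWithStats(m);i=1+np.argmax(st[1:,4]);return ce[i]+[x0,y0],st[i,4],(l==i),(x0,y0)
ball=lambda g:(g[...,2]>150)&(g[...,2]-g[...,0]>18)
dark=lambda g:g.max(-1)<45
for nm,bt,bs in(('A',(80,182,106,206),(376,218,400,240)),('B',(210,230,234,254),(484,275,506,300))):
    a=blob(t,bt,ball);b=blob(s,bs,ball);print(nm,a[0],a[1],b[0],b[1],tri(t,a[0],s,b[0]))
a=blob(t,(445,195,485,245),dark);b=blob(s,(192,200,222,240),dark)
print('nut',a[0],a[1],b[0],b[1],tri(t,a[0],s,b[0]))
ys,xs=np.nonzero(a[2]);r=cv2.minAreaRect(np.c_[xs,ys].astype(np.float32)+np.float32(a[3]));print(r)
for p in cv2.boxPoints(r):print('c',p,onz(t,*p,.07))
for p in((107,177),(84,225),(256,233),(236,282)):print('screw',onz(t,*p,.012))
m1=cv2.resize(t['img'][180:260,420:500],(480,480),interpolation=2);m2=cv2.resize(s['img'][190:250,180:240],(480,480)[:2],interpolation=2)
m3=cv2.resize(t['img'][160:300,70:280],None,fx=3,fy=3,interpolation=2)
cv2.imwrite('pics/crop1.png',np.vstack([np.hstack([cv2.resize(m1,(315,315)),cv2.resize(m2,(315,315))]),m3[:280*1]]) if 0 else np.hstack([m1[:420],cv2.resize(m2,(300,420))]))
E
```

```text
A [ 87.88135593 193.3559322 ] 59 [386.72222222 224.38888889] 18 (array([0.59592391, 0.10405161, 0.22895502]), np.float64(0.1505851973279156))
B [221.19117647 243.85294118] 68 [497.60869565 280.95652174] 23 (array([0.55964349, 0.14652547, 0.03671615]), np.float64(0.20076256000958756))
nut [460.2  231.36] 25 [203.23140496 222.01239669] 242 (array([ 0.57057336, -0.32461431,  0.03636907]), np.float64(0.007373365873260853))
((460.1153259277344, 231.42306518554688), (8.59785270690918, 4.714951992034912), 56.3099365234375)
c [455.76917 229.15384] [ 0.56598892 -0.30720748  0.07      ]
c [459.69226 226.53845] [ 0.57001315 -0.31308787  0.07      ]
c [464.4615  233.69229] [ 0.55934485 -0.3198488   0.07      ]
c [460.5384  236.30768] [ 0.55533674 -0.31397671  0.07      ]
screw [0.654888   0.23909148 0.012     ]
screw [0.57557731 0.26968369 0.012     ]
screw [ 0.56655629 -0.00462645  0.012     ]
screw [0.48848604 0.02390243 0.012     ]
```

View pics/crop1.png

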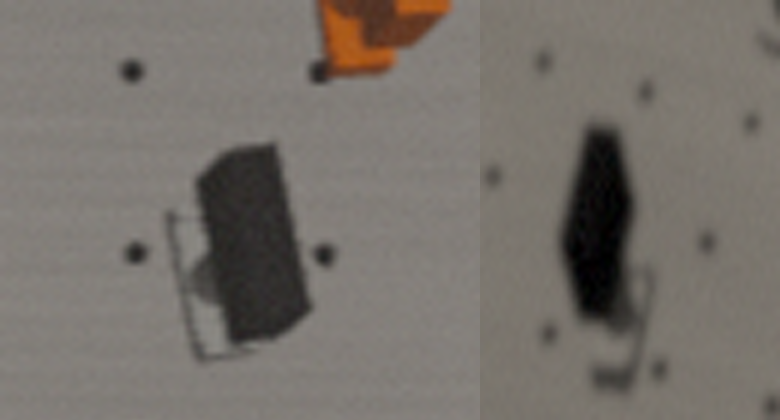

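The crop shows the black grip's hexagonal outline centred at crop (255,243), which is top pixel (462.5,220.5). Its long axis runs along (34,165). In the scene view its centre is at about (203.5,222). I had paired the two balls the wrong way round between views, so I'll swap them.

```bash
python3 - <<'E'
from h import *
t=cam('top');s=cam('scene')
f=lambda x,y:(420+x/6,180+y/6)
c=onz(t,462.5,220.5,.052);print('nut centre z52',c,tri(t,(462.5,220.5),s,(203.5,222)))
for a,b,z in(((278,143),(313,308),.07),((197,180),(230,345),.034),((170,212),(200,360),.008)):
    p=onz(t,*f(*a),z);q=onz(t,*f(*b),z);d=p-q;print('edge',p,np.linalg.norm(d)*1000,np.degrees(np.arctan2(d[1],d[0])),'yaw')
# balls
def ball(c,box):
    x0,y0,x1,y1=box;g=c['img'][y0:y1,x0:x1].astype(int)
    m=((g[...,2]>140)&(g[...,2]-g[...,0]>15)).astype(np.uint8)
    n,l,st,ce=cv2.connectedComponentsWithStats(m);i=1+np.argmax(st[1:,4])
    return st[i,:2]+[x0,y0]+(st[i,2:4]-1)/2,st[i]
P=[]
for bt,bs in(((80,182,106,206),(484,275,506,300)),((210,230,234,254),(376,218,400,240))):
    a,sa=ball(t,bt);b,sb=ball(s,bs);r=tri(t,a,s,b);P.append(r[0]);print(a,sa,b,sb,r)
d=P[0]-P[1];print('yaw of channel',np.degrees(np.arctan2(d[1],d[0])),np.linalg.norm(d),'mid',(P[0]+P[1])/2)
sc=[onz(t,*p,.012) for p in((107,177),(84,225),(256,233),(236,282))];print('screw mid',np.mean(sc,0),[np.degrees(np.arctan2(*(x-y)[1::-1])) for x,y in((sc[0],sc[2]),(sc[1],sc[3]))])
z=cv2.resize(t['img'][160:300,70:280],None,fx=3.8,fy=3.8,interpolation=2);cv2.imwrite('pics/chan.png',z)
print(manip.read_state()['tcp_rot'])
E
```

```text
nut centre z52 [ 0.58294649 -0.32150078  0.052     ] (array([ 0.58241565, -0.32029494,  0.05245232]), np.float64(0.0022847579653929857))
edge [ 0.60462724 -0.32378707  0.07      ] 42.24661020461312 10.228464391635688 yaw
edge [ 0.6030801  -0.31104332  0.034     ] 43.756208891112244 9.810752659209813 yaw
edge [ 0.60018109 -0.30915209  0.008     ] 40.28742414166893 10.048785858177505 yaw
[ 88. 193.] [ 3  6 11 11 94] [497.5 281. ] [10  3  8  7 41] (array([0.60558365, 0.23079969, 0.10258901]), np.float64(7.88981693027497e-05))
[221. 244.] [ 6  9 11 11 97] [387.  224.5] [ 8  4  7  6 31] (array([0.53361826, 0.03422757, 0.10120058]), np.float64(2.6249870178358585e-05))
yaw of channel 69.89223506304778 0.2093359579700904 mid [0.56960096 0.13251363 0.10189479]
screw mid [0.57137691 0.13201279 0.012     ] [np.float64(70.0777519738599), np.float64(70.48849362094087)]
[-3.06257690e+00 -6.97362773e-01  2.46940552e-04]
```

View pics/chan.png

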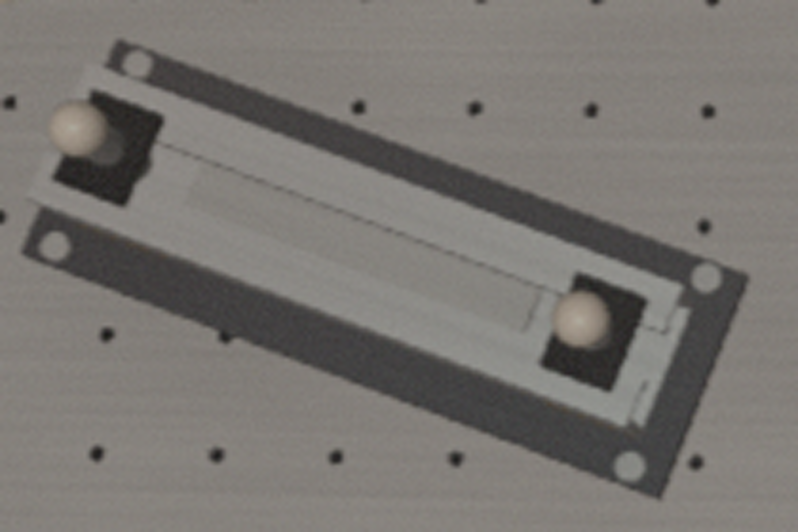

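The channel's long axis yaws about 70° and its middle is at (0.5696, 0.1325). The balls are 209 mm apart against 210 expected. The nut's x axis yaws about 10°, centred at (0.583, -0.321), and its height fits. I'll move above the nut, where tool x at yaw 10° means a turn of +15.7°.

>>> {"op": "jog_arm", "data": {
  "increments": [
    [[0,0,0],5.2],
    [[0,0,0],5.2],
    [[0,0,0],5.2],
    [[0.034,-0.0205,0],0],
    [[0.034,-0.0205,0],0],
    [[0.034,-0.0205,0],0],
    [[0.034,-0.0205,0],0],
    [[0.034,-0.0205,0],0],
    [[0.034,-0.0205,0],0],
    [[0.034,-0.0205,0],0]
  ],
  "grip": 0.6,
  "grip_force": 40
}}

```text
clock: 1.13
tcp_pos: [0.4891, -0.4118, 0.2286]
tcp_rot: [3.128, 0.214, -0.014]
ft_force: [0.4, -1.2, 0.3]
gripper_width: 0.0514
```

```bash
cat >> h.py <<'E'
def go(p,yaw):
    s=manip.read_state();M=R.from_rotvec(s['tcp_rot']).as_matrix();y=np.degrees(np.arctan2(M[1,0],M[0,0]))
    e=np.array(p)-s['tcp_pos'];Y=np.radians(yaw)
    M2=np.array([[np.cos(Y),np.sin(Y),0],[np.sin(Y),-np.cos(Y),0],[0,0,-1]])
    print('tcp',s['tcp_pos'].round(4),'yaw',round(y,2),'tilt',M[:,2].round(4),'w',s['gripper_width'],'F',s['ft_force'].round(2),'t',s['clock'])
    print('turn',round((y-yaw+180)%360-180,2),'shift now-axes(mm)',(M.T@e*1000).round(1),'after turn',(M2.T@e*1000).round(1),'q7',s['qpos'][6].round(2))
E
python3 -c "
from h import *
go([.5827,-.321,.15],10)"
```

```text
tcp [ 0.4891 -0.4118  0.2286] yaw 7.81 tilt [-0.0083 -0.0066 -0.9999] w 0.05135540228263798 F [ 0.44 -1.18  0.29] t 1.1333
turn -2.19 shift now-axes(mm) [105.8 -77.7  77.2] after turn [108.  -73.2  78.6] q7 -0.71
```

>>> {"op": "jog_arm", "data": {
  "increments": [
    [[0,0,0],-2.2],
    [[0.036,-0.0244,0.02],0],
    [[0.036,-0.0244,0.02],0],
    [[0.033,-0.0224,0.02],0],
    [[0,0,0],0],
    [[0,0,0],0]
  ]
}}

```text
clock: 1.63
tcp_pos: [0.5807, -0.3211, 0.1736]
tcp_rot: [3.124, 0.305, 0.001]
ft_force: [-1.4, -2.4, 0.2]
gripper_width: 0.0511
```

```bash
python3 -c "
from h import *
go([.5827,-.321,.036],10)
c=cam('wrist','w1.png');print(proj(c,[.5827,-.321,.07]),c['position'])"
```

```text
tcp [ 0.5807 -0.3211  0.1736] yaw 11.17 tilt [ 0.0012 -0.0031 -1.    ] w 0.05108537635104593 F [-1.43 -2.4   0.16] t 1.6333
turn 1.17 shift now-axes(mm) [  1.9  -0.2 137.6] after turn [  2.    0.2 137.6] q7 -0.84
[324.99345123 229.7483904 ] [ 0.65665355 -0.3062645   0.31591165]
```

View pics/w1.png

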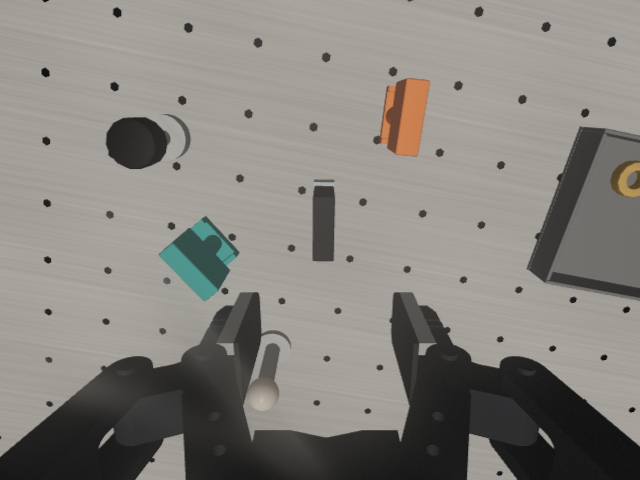

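The wrist view shows the nut's top face at (313–335, 196–261), centred on (324,228). I predicted (325,230), and it is aligned with the tool, so I'll descend.

>>> {"op": "jog_arm", "data": {
  "increments": [
    [[0.002,0,0.02],0.6],
    [[0,0,0.03],0],
    [[0,0,0.03],0],
    [[0,0,0.025],0],
    [[0,0,0.015],0],
    [[0,0,0.01],0],
    [[0,0,0],0]
  ]
}}

```text
clock: 2.27
tcp_pos: [0.582, -0.3291, 0.0439]
tcp_rot: [3.12, 0.275, 0.011]
ft_force: [-0.4, 0.2, -0.1]
gripper_width: 0.0508
```

```bash
python3 -c "
from h import *
go([.5827,-.321,.036],10.5)"
```

```text
tcp [ 0.582  -0.3291  0.0439] yaw 10.09 tilt [ 0.008  -0.0086 -0.9999] w 0.05079921487128377 F [-0.35  0.21 -0.15] t 2.2667
turn -0.41 shift now-axes(mm) [ 2.1 -8.   7.8] after turn [ 2.2 -7.9  7.9] q7 -0.83
```

>>> {"op": "jog_arm", "data": {
  "increments": [
    [[0.001,-0.004,0.004],-0.2],
    [[0.001,-0.004,0.004],-0.2],
    [[0,0,0],0],
    [[0,0,0],0]
  ]
}}

```text
clock: 2.6
tcp_pos: [0.5831, -0.3237, 0.0386]
tcp_rot: [3.116, 0.282, 0.017]
ft_force: [0.3, 0.1, 0.3]
gripper_width: 0.051
```

```bash
python3 -c "
from h import *
go([.5827,-.321,.036],10.5)"
```

```text
tcp [ 0.5831 -0.3237  0.0386] yaw 10.34 tilt [ 0.0118 -0.0118 -0.9999] w 0.051024400252782307 F [0.31 0.14 0.28] t 2.6
turn -0.16 shift now-axes(mm) [ 0.  -2.7  2.6] after turn [ 0.1 -2.7  2.6] q7 -0.84
```

>>> {"op": "jog_arm", "data": {
  "increments": [
    [[0,-0.003,0.001],0],
    [[0,0,0],0],
    [[0,0,0],0],
    [[0,0,0],0],
    [[0,0,0],0],
    [[0,0,0],0]
  ],
  "grip": 0,
  "grip_force": 60
}}

```text
clock: 3.1
tcp_pos: [0.5844, -0.3203, 0.0402]
tcp_rot: [3.114, 0.284, 0.023]
ft_force: [-0.5, 0.4, -1.3]
gripper_width: 0.0132
```

```bash
python3 -c "
from h import *
go([.5827,-.321,.036],10.5)"
```

```text
tcp [ 0.5844 -0.3203  0.0402] yaw 10.42 tilt [ 0.0158 -0.0134 -0.9998] w 0.013180277514325742 F [-0.48  0.37 -1.32] t 3.1
turn -0.08 shift now-axes(mm) [-1.9  0.3  4.2] after turn [-1.8  0.4  4.2] q7 -0.84
```

>>> {"op": "jog_arm", "data": {
  "increments": [
    [[0,0,-0.02],0],
    [[0,0,-0.03],0],
    [[0,0,-0.03],0],
    [[0,0,-0.03],0],
    [[0,0,-0.03],0],
    [[0,0,-0.02],0],
    [[0,0,0],0],
    [[0,0,0],0],
    [[0,0,0],0]
  ]
}}

```text
clock: 3.85
tcp_pos: [0.5789, -0.3173, 0.2027]
tcp_rot: [3.119, 0.283, 0.01]
ft_force: [-0.1, 0.8, -2.0]
gripper_width: 0.0128
```

```bash
python3 -c "
from h import *
go([.5696,.1325,.2],70)"
```

```text
tcp [ 0.5789 -0.3173  0.2027] yaw 10.36 tilt [ 0.0074 -0.0094 -0.9999] w 0.012819743921659115 F [-0.1   0.78 -1.96] t 3.85
turn -59.64 shift now-axes(mm) [  71.7 -444.2   -1.6] after turn [ 419.5 -162.6    2.7] q7 -0.86
```

>>> {"op": "jog_arm", "data": {
  "increments": [
    [[0.003,-0.02,0],0],
    [[0.006,-0.036,0],0],
    [[0.006,-0.036,0],0],
    [[0.006,-0.036,0],0],
    [[0.006,-0.036,0],0],
    [[0.006,-0.036,0],0],
    [[0.006,-0.036,0],0],
    [[0.006,-0.036,0],0],
    [[0.006,-0.036,0],0],
    [[0.006,-0.036,0],0]
  ]
}}

```text
clock: 4.68
tcp_pos: [0.5629, 0.0319, 0.1786]
tcp_rot: [3.118, 0.248, -0.038]
ft_force: [2.0, -0.4, -0.7]
gripper_width: 0.0132
```

>>> {"op": "jog_arm", "data": {
  "increments": [
    [[0,0,0],-6.5],
    [[0,0,0],-6.5],
    [[0,0,0],-6.5],
    [[0,0,0],-6.5],
    [[0,0,0],-6.5],
    [[0,0,0],-6.5],
    [[0,0,0],-6.5],
    [[0,0,0],-6.5],
    [[0,0,0],-6],
    [[0,0,0],0]
  ]
}}

```text
clock: 5.52
tcp_pos: [0.5493, 0.0511, 0.1589]
tcp_rot: [-2.53, -1.817, 0.083]
ft_force: [0.3, -0.3, -1.3]
gripper_width: 0.0134
```

```bash
python3 -c "
from h import *
go([.5696,.1325,.17],70)"
```

```text
tcp [0.5493 0.0511 0.1589] yaw 71.4 tilt [-0.0585 -0.0104 -0.9982] w 0.01337265986161959 F [ 0.3  -0.31 -1.27] t 5.5167
turn 1.4 shift now-axes(mm) [ 83.2  -7.4 -13.1] after turn [ 83.4  -8.7 -11.1] q7 -0.6
```

>>> {"op": "jog_arm", "data": {
  "increments": [
    [[0,0,-0.02],0],
    [[0,0,-0.02],0],
    [[0.02,-0.002,0],0.7],
    [[0.02,-0.002,0],0.7],
    [[0.02,-0.002,0],0],
    [[0.02,-0.002,0],0],
    [[0,0,0],0],
    [[0,0,0],0],
    [[0,0,0],0],
    [[0,0,0],0]
  ]
}}

```text
clock: 6.35
tcp_pos: [0.5645, 0.1285, 0.1848]
tcp_rot: [-2.572, -1.737, 0.119]
ft_force: [-0.2, 0.4, -1.3]
gripper_width: 0.0131
```

```bash
python3 -c "
from h import *
go([.5696,.1325,.17],70);print(manip.read_state()['qpos'])"
```

```text
tcp [0.5645 0.1285 0.1848] yaw 68.15 tilt [-0.0834 -0.0133 -0.9964] w 0.01308988997466467 F [-0.18  0.45 -1.26] t 6.35
turn -1.85 shift now-axes(mm) [ 6.3  4.3 14.3] after turn [ 5.5  3.4 14.8] q7 -0.75
[-0.16383033  0.62500211 -0.16494859  1.68546242  0.10543343  0.92427447
 -0.75219005]
```

>>> {"op": "jog_arm", "data": {
  "increments": [
    [[0,0,0],0],
    [[0,0,0],0],
    [[0,0,0],0],
    [[0,0,0],0],
    [[0,0,0],0],
    [[0,0,0],0],
    [[0,0,0],0],
    [[0,0,0],0],
    [[0,0,0],0],
    [[0,0,0],0]
  ]
}}

```text
clock: 7.18
tcp_pos: [0.5641, 0.1239, 0.1846]
tcp_rot: [-2.58, -1.728, 0.122]
ft_force: [0.6, 0.6, -1.9]
gripper_width: 0.0129
```

```bash
python3 -c "
from h import *
go([.5696,.1325,.17],70);print(manip.read_state()['qpos'])"
```

```text
tcp [0.5641 0.1239 0.1846] yaw 67.71 tilt [-0.0844 -0.0152 -0.9963] w 0.012871220591266804 F [ 0.58  0.59 -1.88] t 7.1833
turn -2.29 shift now-axes(mm) [10.7  2.8 14. ] after turn [10.   2.2 14.6] q7 -0.75
[-0.15940573  0.62402192 -0.16186731  1.68827013  0.10565725  0.92387132
 -0.75332946]
```

Tilt has built up to 0.085 rad during the moves. I'll try a turn the other way, well above the channel, to see what drives it.

>>> {"op": "jog_arm", "data": {
  "increments": [
    [[0,0,0],7],
    [[0,0,0],7],
    [[0,0,0],7],
    [[0,0,0],7],
    [[0,0,0],7],
    [[0,0,0],7],
    [[0,0,0],0],
    [[0,0,0],0]
  ]
}}

```text
clock: 7.85
tcp_pos: [0.5641, 0.1248, 0.1847]
tcp_rot: [-3.063, -0.667, 0.134]
ft_force: [-0.1, 0.3, -1.8]
gripper_width: 0.0132
```

```bash
python3 -c "
from h import *
go([.5696,.1325,.17],70);print(manip.read_state()['qpos'])"
```

```text
tcp [0.5641 0.1248 0.1847] yaw 24.64 tilt [-0.0842 -0.014  -0.9964] w 0.013208286819790468 F [-0.1   0.29 -1.81] t 7.85
turn -45.36 shift now-axes(mm) [ 9.4 -4.4 14.1] after turn [ 9.1  2.5 14.7] q7 -1.36
[-0.29384279  0.6209282   0.05202584  1.69240218 -0.04738365  0.91464886
 -1.36134398]
```

>>> {"op": "jog_arm", "data": {
  "increments": [
    [[0,0,0],-3.5],
    [[0,0,0],-3.5],
    [[0,0,0],-3.5],
    [[0,0,0],-3.5],
    [[0,0,0],-3.5],
    [[0,0,0],-3.5],
    [[0,0,0],-3.5],
    [[0,0,0],-3.5],
    [[0,0,0],-3.5],
    [[0,0,0],-3.5]
  ]
}}

```text
clock: 8.68
tcp_pos: [0.5641, 0.1257, 0.185]
tcp_rot: [-2.644, -1.631, 0.121]
ft_force: [0.5, 0.2, -1.0]
gripper_width: 0.0131
```

```bash
python3 -c "
from h import *
go([.5696,.1325,.17],70);print(manip.read_state()['qpos'])"
```

```text
tcp [0.5641 0.1257 0.185 ] yaw 63.43 tilt [-0.0836 -0.0129 -0.9964] w 0.01310113816992189 F [ 0.53  0.2  -1.03] t 8.6833
turn -6.57 shift now-axes(mm) [ 9.3  2.8 14.4] after turn [ 8.3  2.8 15. ] q7 -0.82
[-0.17314569  0.62249217 -0.14248598  1.68849651  0.08931585  0.92143899
 -0.81520422]
```

>>> {"op": "jog_arm", "data": {
  "increments": [
    [[-0.038,0,0],-0.7],
    [[-0.038,0,0],-0.7],
    [[-0.038,0,0],-0.7],
    [[0,0,0],-0.7],
    [[0,0,0],-0.7],
    [[0,0,0],-0.7],
    [[0,0,0],-0.7],
    [[0,0,0],-0.7]
  ]
}}

```text
clock: 9.35
tcp_pos: [0.5149, 0.0215, 0.1903]
tcp_rot: [-2.527, -1.798, 0.11]
ft_force: [-0.2, 0.2, -1.5]
gripper_width: 0.0132
```

```bash
python3 -c "
from h import *
go([.5696,.1325,.17],70);print(manip.read_state()['qpos'])"
```

```text
tcp [0.5149 0.0215 0.1903] yaw 70.94 tilt [-0.0801 -0.0095 -0.9967] w 0.013183146860172896 F [-0.22  0.2  -1.47] t 9.35
turn 0.94 shift now-axes(mm) [123.4  16.5  14.8] after turn [123.   13.4  20.3] q7 -0.55
[ 0.02452016  0.53412489 -0.18089918  1.85880076  0.12134044  0.84053659
 -0.55416272]
```

>>> {"op": "jog_arm", "data": {
  "increments": [
    [[0.01,0,0],0],
    [[0.01,0,0],0],
    [[0.01,0,0],0],
    [[0.01,0,0],0],
    [[0.01,0,0],0],
    [[0.01,0,0],0],
    [[0.01,0,0],0],
    [[0.01,0,0],0],
    [[0,0,0],0],
    [[0,0,0],0]
  ]
}}

```text
clock: 10.18
tcp_pos: [0.5446, 0.1141, 0.1865]
tcp_rot: [-2.512, -1.813, 0.105]
ft_force: [-1.2, -0.1, -1.8]
gripper_width: 0.0131
```

```bash
python3 -c "
from h import *
go([.5696,.1325,.17],70);print(manip.read_state()['qpos'])"
```

```text
tcp [0.5446 0.1141 0.1865] yaw 71.69 tilt [-0.079  -0.0058 -0.9969] w 0.01305253637520239 F [-1.21 -0.15 -1.84] t 10.1833
turn 1.69 shift now-axes(mm) [25.9 19.1 14.3] after turn [25.9 17.2 16.5] q7 -0.68
[-0.12692816  0.5917148  -0.18862822  1.75272237  0.11354155  0.88645652
 -0.68420852]
```

>>> {"op": "jog_arm", "data": {
  "increments": [
    [[0,0,-0.04],0],
    [[0,0,-0.04],0],
    [[0,0,-0.04],0],
    [[0,0,0],0],
    [[0,0,0],0],
    [[0,0,0],0]
  ]
}}

```text
clock: 10.68
tcp_pos: [0.5527, 0.1112, 0.3093]
tcp_rot: [-2.515, -1.808, 0.116]
ft_force: [0.2, 0.1, -1.8]
gripper_width: 0.0132
```

```bash
python3 -c "
from h import *
go([.5696,.1325,.17],70)"
```

```text
tcp [0.5527 0.1112 0.3093] yaw 71.5 tilt [-0.085  -0.0095 -0.9963] w 0.013222044625546117 F [ 0.16  0.09 -1.78] t 10.6833
turn 1.5 shift now-axes(mm) [ 30.6  20.  137.2] after turn [ 25.8   8.6 139.3] q7 -0.65
```

>>> {"op": "jog_arm", "data": {
  "increments": [
    [[0,0,0.012],0],
    [[0,0,0.012],0],
    [[0,0,0.012],0],
    [[0,0,0.012],0],
    [[0,0,0.012],0],
    [[0,0,0.012],0],
    [[0,0,0.012],0],
    [[0,0,0.012],0],
    [[0,0,0],0],
    [[0,0,0],0]
  ]
}}

```text
clock: 11.52
tcp_pos: [0.5347, 0.103, 0.1981]
tcp_rot: [-2.514, -1.796, 0.149]
ft_force: [0.7, -0.2, -0.4]
gripper_width: 0.013
```

```bash
python3 -c "
from h import *
go([.5696,.1325,.17],70)"
```

```text
tcp [0.5347 0.103  0.1981] yaw 71.23 tilt [-0.1063 -0.017  -0.9942] w 0.013004376213211166 F [ 0.73 -0.24 -0.38] t 11.5167
turn 1.23 shift now-axes(mm) [40.5 25.9 23.8] after turn [39.7 22.7 28.1] q7 -0.68
```

>>> {"op": "jog_arm", "data": {
  "increments": [
    [[0,0,-0.012],0],
    [[0,0,-0.012],0],
    [[0,0,-0.012],0],
    [[0,0,-0.012],0],
    [[0,0,-0.012],0],
    [[0,0,-0.012],0],
    [[0,0,-0.012],0],
    [[0,0,-0.012],0],
    [[0,0,0],0],
    [[0,0,0],0]
  ]
}}

```text
clock: 12.35
tcp_pos: [0.5438, 0.1025, 0.2983]
tcp_rot: [-2.515, -1.793, 0.157]
ft_force: [0.0, 1.1, -2.2]
gripper_width: 0.0131
```

```bash
python3 -c "
from h import *
go([.5696,.1325,.17],70)"
```

```text
tcp [0.5438 0.1025 0.2983] yaw 71.11 tilt [-0.1108 -0.0187 -0.9937] w 0.013120941286390474 F [ 0.03  1.1  -2.23] t 12.35
turn 1.11 shift now-axes(mm) [ 43.6  27.1 124.1] after turn [ 37.   14.  128.3] q7 -0.65
```

>>> {"op": "jog_arm", "data": {
  "increments": [
    [[0,0,0.04],0],
    [[0,0,0.04],0],
    [[0,0,0.03],0],
    [[0,0,0],0],
    [[0,0,0],0],
    [[0,0,0],0]
  ]
}}

```text
clock: 12.85
tcp_pos: [0.5323, 0.1003, 0.1865]
tcp_rot: [-2.517, -1.793, 0.151]
ft_force: [-0.7, -0.3, -1.2]
gripper_width: 0.0132
```

```bash
python3 -c "
from h import *
go([.5696,.1325,.17],70)"
```

```text
tcp [0.5323 0.1003 0.1865] yaw 71.07 tilt [-0.107  -0.0179 -0.9941] w 0.013184043128593398 F [-0.72 -0.31 -1.15] t 12.85
turn 1.07 shift now-axes(mm) [43.4 26.1 11.8] after turn [43.1 24.  16.5] q7 -0.68
```

The tilt drift depends on the path. I'll run a short batch of radial moves, high above the channel, to find one that takes the tilt out.

>>> {"op": "jog_arm", "data": {
  "increments": [
    [[0,0.035,0],0],
    [[0,0.035,0],0],
    [[0,0.035,0],0],
    [[0,0,0],0],
    [[0,0,0],0]
  ]
}}

```text
clock: 13.27
tcp_pos: [0.6378, 0.0667, 0.1846]
tcp_rot: [-2.518, -1.799, 0.137]
ft_force: [-0.6, 1.0, -2.1]
gripper_width: 0.0135
```

>>> {"op": "jog_arm", "data": {
  "increments": [
    [[0,0,0],0],
    [[0,0,0],0],
    [[0,0,0],0],
    [[0,0,0],0]
  ]
}}

```text
clock: 13.6
tcp_pos: [0.6387, 0.0673, 0.1888]
tcp_rot: [-2.52, -1.801, 0.129]
ft_force: [-0.5, 0.4, -1.5]
gripper_width: 0.0132
```

>>> {"op": "jog_arm", "data": {
  "increments": [
    [[0,-0.012,0],0],
    [[0,-0.012,0],0],
    [[0,-0.012,0],0],
    [[0,-0.012,0],0],
    [[0,-0.012,0],0],
    [[0,-0.012,0],0],
    [[0,-0.012,0],0],
    [[0,0,0],0],
    [[0,0,0],0]
  ]
}}

```text
clock: 14.35
tcp_pos: [0.5519, 0.099, 0.1997]
tcp_rot: [-2.515, -1.81, 0.127]
ft_force: [0.9, -0.6, -1.7]
gripper_width: 0.0132
```

>>> {"op": "jog_arm", "data": {
  "increments": [
    [[0.036,0,0],0],
    [[0,0,0],0],
    [[0,0,0],0],
    [[0,0,0],0]
  ]
}}

```text
clock: 14.68
tcp_pos: [0.566, 0.1338, 0.1991]
tcp_rot: [-2.517, -1.81, 0.122]
ft_force: [0.5, 1.0, -2.1]
gripper_width: 0.0134
```

```bash
python3 -c "
from h import *
go([.5696,.1325,.17],70);print(manip.read_state()['qpos'])"
```

```text
tcp [0.566  0.1338 0.1991] yaw 71.52 tilt [-0.0862 -0.0144 -0.9962] w 0.013374844193487001 F [ 0.48  1.03 -2.09] t 14.6833
turn 1.52 shift now-axes(mm) [ 1.1  6.1 28.7] after turn [ 0.   3.9 29.1] q7 -0.71
[-0.15883856  0.61430335 -0.18651581  1.66085283  0.11437587  0.9646865
 -0.70998009]
```

>>> {"op": "jog_arm", "data": {
  "increments": [
    [[0,0.035,0.003],0],
    [[0,0.035,0.003],0],
    [[0,0.035,0.003],0],
    [[0,0,0],0],
    [[0,0,0],0],
    [[0,0,0],0],
    [[0,0,0],0],
    [[0,0,0],0],
    [[0,0,0],0],
    [[0,0,0],0]
  ]
}}

```text
clock: 15.52
tcp_pos: [0.665, 0.0965, 0.1799]
tcp_rot: [-2.515, -1.81, 0.129]
ft_force: [0.1, -0.4, -2.0]
gripper_width: 0.0131
```

>>> {"op": "jog_arm", "data": {
  "increments": [
    [[0,-0.012,0],0],
    [[0,-0.012,0],0],
    [[0,-0.012,0],0],
    [[0,-0.012,0],0],
    [[0,-0.012,0],0],
    [[0,-0.012,0],0],
    [[0,-0.012,0],0],
    [[0,0,0],0]
  ]
}}

```text
clock: 16.18
tcp_pos: [0.5802, 0.1273, 0.1901]
tcp_rot: [-2.512, -1.816, 0.123]
ft_force: [0.2, 0.1, -0.8]
gripper_width: 0.013
```

>>> {"op": "jog_arm", "data": {
  "increments": [
    [[0,0.035,0.003],0],
    [[0,0.035,0.003],0],
    [[0,0.035,0.003],0],
    [[0,0,0],0],
    [[0,0,0],0],
    [[0,0,0],0],
    [[0,0,0],0],
    [[0,0,0],0],
    [[0,0,0],0],
    [[0,0,0],0]
  ]
}}

```text
clock: 17.02
tcp_pos: [0.6803, 0.0959, 0.1745]
tcp_rot: [-2.506, -1.827, 0.121]
ft_force: [0.1, -0.2, -1.3]
gripper_width: 0.0131
```

>>> {"op": "jog_arm", "data": {
  "increments": [
    [[0,-0.012,0],0],
    [[0,-0.012,0],0],
    [[0,-0.012,0],0],
    [[0,-0.012,0],0],
    [[0,-0.012,0],0],
    [[0,-0.012,0],0],
    [[0,-0.012,0],0],
    [[0,0,0],0]
  ]
}}

```text
clock: 17.68
tcp_pos: [0.5952, 0.1249, 0.1841]
tcp_rot: [-2.503, -1.833, 0.116]
ft_force: [-0.2, 0.2, -1.8]
gripper_width: 0.0131
```

```bash
python3 -c "
from h import *
go([.5696,.1325,.17],70);print(manip.read_state()['qpos'])"
```

```text
tcp [0.5952 0.1249 0.1841] yaw 72.51 tilt [-0.0821 -0.0142 -0.9965] w 0.013094946817997022 F [-0.23  0.18 -1.78] t 17.6833
turn 2.51 shift now-axes(mm) [  0.1 -25.5  16. ] after turn [ -1.7 -26.6  14.1] q7 -0.67
[-0.13856133  0.66611764 -0.18502661  1.60135603  0.12636417  0.96957993
 -0.67210642]
```

The tilt is about 0.083 rad and mostly lies along the direction the bar will have after the twist, so the grip can slip into line there. I'll go on to a point just above the slot and look.

>>> {"op": "jog_arm", "data": {
  "increments": [
    [[0,0,0],2.5],
    [[0.0,-0.012,0.01],0],
    [[0,-0.012,0.01],0],
    [[0,0,0.01],0],
    [[0,0,0.01],0],
    [[0,0,0],0],
    [[0,0,0],0]
  ],
  "grip_force": 40
}}

```text
clock: 18.27
tcp_pos: [0.5739, 0.1329, 0.1468]
tcp_rot: [-2.549, -1.781, 0.104]
ft_force: [0.6, -0.1, -1.3]
gripper_width: 0.0134
```

```bash
python3 -c "
from h import *
go([.573,.133,.125],70)
c=cam('wrist','w2.png')
for y in (-.075,.075):
  for x in(-.01,.01):
    a=np.radians(-20);P=[.5696+np.cos(a)*x-np.sin(a)*y,.1325+np.sin(a)*x+np.cos(a)*y,.062];print(proj(c,P).round())"
```

```text
tcp [0.5739 0.1329 0.1468] yaw 69.97 tilt [-0.0721 -0.0136 -0.9973] w 0.013379085469028102 F [ 0.59 -0.12 -1.32] t 18.2667
turn -0.03 shift now-axes(mm) [ 0.6  0.5 21.8] after turn [-0.2 -0.8 21.8] q7 -0.74
[312. 344.]
[342. 346.]
[308. 108.]
[345. 108.]
```

View pics/w2.png

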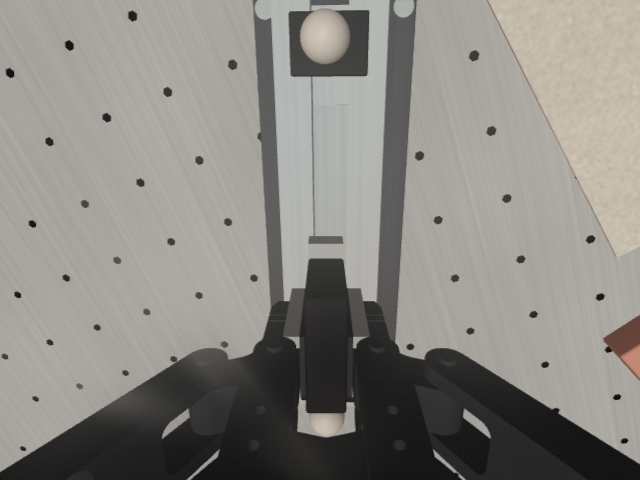

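The view shows the bar end at (309–343, 240), so centred at 326. The slot's left edge is at 312–314 and the strip spans 315–348, about 4 px right of my prediction. I'll quantify it against the bar.

```bash
python3 - <<'E'
from h import *
c=cam('wrist');s=manip.read_state();M=R.from_rotvec(s['tcp_rot']).as_matrix();T=s['tcp_pos']
g=cv2.cvtColor(c['img'],cv2.COLOR_BGR2GRAY).astype(float)
for y in(100,150,200,225):
    r=g[y-3:y+4].mean(0);d=np.diff(cv2.GaussianBlur(r[None],(0,0),1)[0])
    k=[i for i in range(245,410) if abs(d[i])>1.2 and abs(d[i])==abs(d[i-2:i+3]).max()]
    print(y,[(i,round(d[i],1)) for i in k])
r=g[238:243].mean(0);print(r[300:352].round().astype(int))
# bar front end in tool frame: x=.0205-.002, top edges z
for ox in(.0185,.0205):
  for z in(.0402,.0322,.0282):
    print(ox,z,[proj(c,T+M@np.array([ox,y,z])).round(1).tolist() for y in(-.008,.008)])
def rail(x,y,z):
    a=np.radians(-20);return[.5696+np.cos(a)*x-np.sin(a)*y,.1325+np.sin(a)*x+np.cos(a)*y,z]
for z in(.055,.065,.075):
  for y in(.08,.05,.02):print(z,y,[proj(c,rail(x,y,z)).round(1).tolist() for x in(-.03,-.01,.01,.03)])
E
```

```text
100 [(258, np.float64(-22.7)), (274, np.float64(31.6)), (310, np.float64(-19.1)), (313, np.float64(15.4)), (384, np.float64(-28.5))]
150 [(261, np.float64(-22.0)), (276, np.float64(29.8)), (311, np.float64(-18.5)), (340, np.float64(-1.7)), (346, np.float64(1.8)), (382, np.float64(-28.2)), (406, np.float64(22.8))]
200 [(264, np.float64(-22.2)), (279, np.float64(26.6)), (312, np.float64(-14.8)), (346, np.float64(2.3)), (380, np.float64(-27.6)), (403, np.float64(26.2))]
225 [(265, np.float64(-23.8)), (280, np.float64(27.5)), (312, np.float64(-17.6)), (315, np.float64(12.1)), (345, np.float64(2.5)), (379, np.float64(-27.6)), (402, np.float64(25.8))]
[176 177 178 179 179 180 180 179 144 102  93  93  93  94  94  94  93  94
  92  93  93  94  94  94  94  93  94  94  93  94  94  94  94  95  95  95
  94  94  94  93  93  93 106 157 170 171 176 178 179 178 176 177]
0.0185 0.0402 [[307.3, 234.1], [340.8, 234.1]]
0.0185 0.0322 [[306.6, 239.4], [341.4, 239.4]]
0.0185 0.0282 [[306.1, 242.2], [341.7, 242.2]]
0.0205 0.0402 [[307.3, 230.1], [340.8, 230.1]]
0.0205 0.0322 [[306.5, 235.2], [341.5, 235.2]]
0.0205 0.0282 [[306.1, 238.0], [341.8, 238.0]]
0.055 0.08 [[273.3, 97.1], [309.4, 97.1], [345.8, 97.0], [382.7, 96.9]]
0.055 0.05 [[275.7, 152.0], [310.2, 152.2], [345.1, 152.5], [380.4, 152.7]]
0.055 0.02 [[278.0, 202.3], [311.0, 202.8], [344.4, 203.3], [378.2, 203.7]]
0.065 0.08 [[269.7, 97.4], [307.4, 97.4], [345.5, 97.3], [384.1, 97.2]]
0.065 0.05 [[272.4, 154.7], [308.4, 154.9], [344.8, 155.2], [381.6, 155.4]]
0.065 0.02 [[274.9, 206.9], [309.3, 207.4], [344.1, 207.9], [379.2, 208.4]]
0.075 0.08 [[265.9, 97.8], [305.3, 97.7], [345.2, 97.7], [385.6, 97.6]]
0.075 0.05 [[268.9, 157.5], [306.4, 157.8], [344.4, 158.1], [382.9, 158.4]]
0.075 0.02 [[271.6, 211.8], [307.5, 212.4], [343.7, 213.0], [380.4, 213.5]]
```

The outer channel width puts the channel top at about 56 mm, and the slot and bar agree with my model within 0.5 mm. The strip should be met at TCP z of about 0.083. I'll go down to just above the slot.

>>> {"op": "jog_arm", "data": {
  "increments": [
    [[0.001,-0.0005,0.01],0],
    [[0.0005,0.0007,0.012],0],
    [[0.0005,0.0007,0.012],0],
    [[0.0,0.0005,0.007],0],
    [[0,0,0],0],
    [[0,0,0],0]
  ]
}}

```text
clock: 18.87
tcp_pos: [0.5749, 0.1332, 0.1021]
tcp_rot: [-2.551, -1.78, 0.1]
ft_force: [-0.7, 0.1, -1.5]
gripper_width: 0.0129
```

```bash
python3 -c "
from h import *
go([.573,.133,.097],70)"
```

```text
tcp [0.5749 0.1332 0.1021] yaw 69.86 tilt [-0.0695 -0.013  -0.9975] w 0.012899632467811561 F [-0.68  0.12 -1.48] t 18.8667
turn -0.14 shift now-axes(mm) [-0.7 -1.4  5.3] after turn [-0.8 -1.7  5.1] q7 -0.76
```

>>> {"op": "jog_arm", "data": {
  "increments": [
    [[-0.0005,-0.002,0],0],
    [[0,0,0],0],
    [[0,0,0],0]
  ]
}}

```text
clock: 19.12
tcp_pos: [0.573, 0.1335, 0.1025]
tcp_rot: [-2.552, -1.78, 0.1]
ft_force: [0.4, 0.7, -0.8]
gripper_width: 0.0127
```

```bash
python3 - <<'E'
from h import *
go([.573,.133,.097],70)
c=cam('wrist');s=manip.read_state();M=R.from_rotvec(s['tcp_rot']).as_matrix();T=s['tcp_pos']
g=cv2.cvtColor(c['img'],cv2.COLOR_BGR2GRAY).astype(float)
for y in(150,200,225,240,246):
    r=g[y-1:y+2].mean(0);d=np.diff(cv2.GaussianBlur(r[None],(0,0),1)[0])
    k=[i for i in range(245,410) if abs(d[i])>1.5 and abs(d[i])==abs(d[i-2:i+3]).max()]
    print(y,[(i,round(float(d[i]),1)) for i in k])
print([proj(c,T+M@np.array([.0185,y,.0322])).round(1).tolist() for y in(-.008,.008)])
def rail(x,y,z):
    a=np.radians(-20);return[.5696+np.cos(a)*x-np.sin(a)*y,.1325+np.sin(a)*x+np.cos(a)*y,z]
for y in(.06,.03):print(y,[proj(c,rail(x,y,.0565)).round(1).tolist() for x in(-.03,-.01,.01,.03)])
cv2.imwrite('pics/w3.png',cv2.resize(c['img'][60:320,210:450],None,fx=2.2,fy=2.2))
E
```

```text
tcp [0.573  0.1335 0.1025] yaw 69.85 tilt [-0.0692 -0.0129 -0.9975] w 0.012726746383779746 F [ 0.35  0.67 -0.8 ] t 19.1167
turn -0.15 shift now-axes(mm) [-0.2  0.5  5.5] after turn [-0.4  0.2  5.5] q7 -0.76
150 [(260, 31.2), (303, -22.2), (306, 18.2), (347, 2.0), (391, -28.1)]
200 [(249, -22.0), (263, 30.3), (304, -19.0), (307, 17.7), (346, 2.1), (389, -27.3)]
225 [(250, -23.4), (265, 27.7), (305, -23.6), (308, 18.2), (346, 2.5), (388, -27.3)]
240 [(251, -23.8), (266, 26.9), (306, -26.9), (342, 26.6), (387, -27.3)]
246 [(252, -23.3), (266, 30.5), (305, -16.0), (308, 12.9), (346, 2.4), (387, -27.6)]
[[306.7, 239.3], [341.5, 239.3]]
0.06 [[258.5, 145.8], [301.6, 145.9], [345.3, 146.1], [389.5, 146.2]]
0.03 [[262.2, 208.4], [303.1, 208.9], [344.5, 209.4], [386.4, 209.9]]
```

View pics/w3.png

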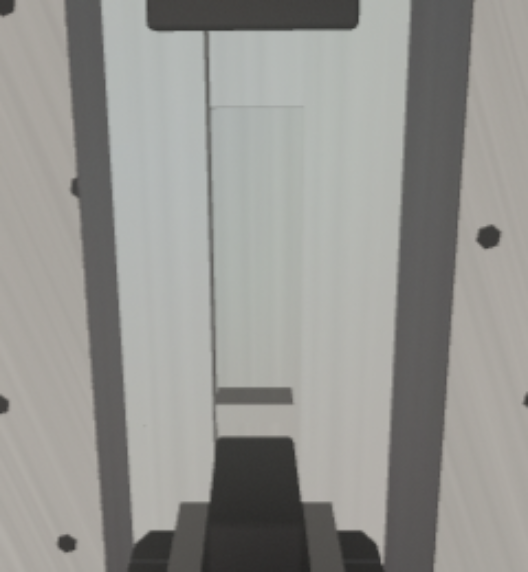

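The slot centre is within about 0.5 mm of the bar (slot edges 305.5–346.5, bar 306.5–342.5 higher up). I'll lower it through the slot in small steps.

>>> {"op": "jog_arm", "data": {
  "increments": [
    [[0,0.0006,0.004],0],
    [[0,0.0003,0.004],0],
    [[0,0.0003,0.003],0],
    [[0,0,0],0]
  ]
}}

```text
clock: 19.5
tcp_pos: [0.5743, 0.1332, 0.0918]
tcp_rot: [-2.553, -1.78, 0.096]
ft_force: [0.8, -0.3, -0.7]
gripper_width: 0.0133
```

>>> {"op": "jog_arm", "data": {
  "increments": [
    [[0,0.0003,0.003],0],
    [[0,0.0002,0.002],0],
    [[0,0,0],0]
  ]
}}

```text
clock: 19.75
tcp_pos: [0.5741, 0.1329, 0.086]
tcp_rot: [-2.552, -1.78, 0.097]
ft_force: [-0.0, -0.5, -1.2]
gripper_width: 0.0128
```

```bash
python3 -c "
from h import *
go([.573,.1332,.083],70)"
```

```text
tcp [0.5741 0.1329 0.086 ] yaw 69.85 tilt [-0.0673 -0.0122 -0.9977] w 0.012772894271602088 F [-0.04 -0.52 -1.19] t 19.75
turn -0.15 shift now-axes(mm) [-0.  -0.9  3. ] after turn [-0.1 -1.1  3. ] q7 -0.76
```

The bar is in the slot with no contact. I'll feel for the strip.

>>> {"op": "jog_arm", "data": {
  "increments": [
    [[0,-0.0006,0.002],0],
    [[0,0,0.002],0],
    [[0,0,0],0]
  ]
}}

```text
clock: 20.0
tcp_pos: [0.5742, 0.133, 0.0828]
tcp_rot: [-2.553, -1.78, 0.094]
ft_force: [-1.6, -0.4, 4.3]
gripper_width: 0.0132
```

>>> {"op": "jog_arm", "data": {
  "increments": [
    [[0,0,0.002],0],
    [[0,0,0],0]
  ]
}}

```text
clock: 20.17
tcp_pos: [0.5742, 0.133, 0.0819]
tcp_rot: [-2.554, -1.781, 0.094]
ft_force: [-2.2, -1.7, 5.0]
gripper_width: 0.0134
```

>>> {"op": "jog_arm", "data": {
  "increments": [
    [[0,0,0.002],0],
    [[0,0,0],0]
  ]
}}

```text
clock: 20.33
tcp_pos: [0.5741, 0.133, 0.0813]
tcp_rot: [-2.554, -1.781, 0.093]
ft_force: [-1.5, 0.1, 7.1]
gripper_width: 0.013
```

```bash
python3 -c "
from h import *
go([.573,.1332,.075],70)"
```

```text
tcp [0.5741 0.133  0.0813] yaw 69.82 tilt [-0.0643 -0.0123 -0.9979] w 0.012991456790100003 F [-1.48  0.07  7.11] t 20.3333
turn -0.18 shift now-axes(mm) [ 0.  -0.8  6.4] after turn [-0.2 -1.1  6.3] q7 -0.76
```

Contact with the strip: net about 8 N, counting the nut's weight. I'll press on to about 13–14 N net.

>>> {"op": "jog_arm", "data": {
  "increments": [
    [[0,-0.0005,0.003],0],
    [[0,0,0.002],0]
  ]
}}

```text
clock: 20.5
tcp_pos: [0.5741, 0.133, 0.0785]
tcp_rot: [-2.555, -1.781, 0.091]
ft_force: [-2.2, -0.8, 9.2]
gripper_width: 0.0131
```

>>> {"op": "jog_arm", "data": {
  "increments": [
    [[0,0,0.003],0],
    [[0,0,0.002],0]
  ]
}}

```text
clock: 20.67
tcp_pos: [0.574, 0.133, 0.0762]
tcp_rot: [-2.556, -1.781, 0.09]
ft_force: [-2.5, -0.8, 12.9]
gripper_width: 0.013
```

>>> {"op": "jog_arm", "data": {
  "increments": [
    [[0,0,0.002],0]
  ]
}}

```text
clock: 20.75
tcp_pos: [0.574, 0.133, 0.0757]
tcp_rot: [-2.556, -1.782, 0.089]
ft_force: [-3.4, -1.5, 12.9]
gripper_width: 0.0131
```

```bash
python3 -c "
from h import *
go([.573,.1332,.075],70)"
```

```text
tcp [0.574  0.133  0.0757] yaw 69.8 tilt [-0.0607 -0.0126 -0.9981] w 0.013050173613068474 F [-3.41 -1.52 12.9 ] t 20.75
turn -0.2 shift now-axes(mm) [-0.1 -1.   0.7] after turn [-0.1 -1.   0.7] q7 -0.77
```

Net is about 14 N, so the strip is roughly 9 mm down and the ridges should be clear. I'll twist in stages and hold the press.

>>> {"op": "jog_arm", "data": {
  "increments": [
    [[0,-0.0003,0.0017],5],
    [[0,0,0.0017],7]
  ]
}}

```text
clock: 20.92
tcp_pos: [0.5737, 0.1339, 0.0754]
tcp_rot: [-2.736, -1.501, 0.09]
ft_force: [-1.1, -1.9, 10.2]
gripper_width: 0.0132
```

>>> {"op": "jog_arm", "data": {
  "increments": [
    [[0,0,0.0016],7],
    [[0,0,0.0016],7]
  ]
}}

```text
clock: 21.08
tcp_pos: [0.574, 0.1347, 0.0749]
tcp_rot: [-2.909, -1.148, 0.089]
ft_force: [-2.8, 0.0, 10.1]
gripper_width: 0.0128
```

```bash
python3 -c "
from h import *
go([.573,.1332,.075],-20);print(manip.read_state()['ft_torque'])"
```

```text
tcp [0.574  0.1347 0.0749] yaw 43.11 tilt [-0.0577 -0.0089 -0.9983] w 0.012836204777642673 F [-2.82  0.   10.12] t 21.0833
turn 63.11 shift now-axes(mm) [-1.8  0.4 -0.1] after turn [-0.4  1.8 -0.1] q7 -1.1
[0.22115413 0.54338521 0.1530802 ]
```

>>> {"op": "jog_arm", "data": {
  "increments": [
    [[0,0,0.0022],5],
    [[0,0,0.0022],5]
  ]
}}

```text
clock: 21.25
tcp_pos: [0.5744, 0.1364, 0.074]
tcp_rot: [-3.006, -0.877, 0.086]
ft_force: [-3.1, 0.3, 15.1]
gripper_width: 0.0134
```

>>> {"op": "jog_arm", "data": {
  "increments": [
    [[0,0,0.002],5],
    [[0,0,0.002],5]
  ]
}}

```text
clock: 21.42
tcp_pos: [0.575, 0.1383, 0.074]
tcp_rot: [-3.076, -0.6, 0.082]
ft_force: [-3.6, -0.0, 15.2]
gripper_width: 0.0127
```

```bash
python3 -c "
from h import *
go([.573,.1332,.075],-20);print(manip.read_state()['ft_torque'])"
```

```text
tcp [0.575  0.1383 0.074 ] yaw 22.09 tilt [-0.0525 -0.0038 -0.9986] w 0.012741947308144505 F [-3.56 -0.03 15.23] t 21.4167
turn 42.09 shift now-axes(mm) [-3.8  3.9 -0.8] after turn [-0.2  5.5 -1. ] q7 -1.37
[7.36511812e-02 7.99702917e-01 6.70855392e-04]
```

>>> {"op": "jog_arm", "data": {
  "increments": [
    [[0,0,0.0012],6],
    [[0,0,0.0014],6]
  ]
}}

```text
clock: 21.58
tcp_pos: [0.5758, 0.14, 0.0751]
tcp_rot: [-3.126, -0.262, 0.077]
ft_force: [-2.3, -1.0, 7.6]
gripper_width: 0.0132
```

>>> {"op": "jog_arm", "data": {
  "increments": [
    [[0,0,0.0014],6],
    [[0,0,0.0014],6]
  ]
}}

```text
clock: 21.75
tcp_pos: [0.5769, 0.1416, 0.0756]
tcp_rot: [-3.139, 0.081, 0.072]
ft_force: [-2.8, 0.9, 13.1]
gripper_width: 0.0129
```

```bash
python3 -c "
from h import *
go([.573,.1332,.075],-20);print(manip.read_state()['ft_torque'])"
```

```text
tcp [0.5769 0.1416 0.0756] yaw -2.95 tilt [-0.046   0.002  -0.9989] w 0.012926070894144303 F [-2.79  0.93 13.06] t 21.75
turn 17.05 shift now-axes(mm) [-3.4  8.6  0.8] after turn [-0.8  9.2  0.6] q7 -1.68
[0.25939853 0.54753899 0.05072132]
```

>>> {"op": "jog_arm", "data": {
  "increments": [
    [[0,0.001,0.0014],6],
    [[0,0.001,0.0014],6],
    [[0,0.001,0.0014],5]
  ]
}}

```text
clock: 22.0
tcp_pos: [0.579, 0.1437, 0.077]
tcp_rot: [-3.087, 0.563, 0.063]
ft_force: [-2.2, 1.4, 10.5]
gripper_width: 0.0131
```

```bash
python3 -c "
from h import *
go([.573,.1332,.075],-20);print(manip.read_state()['ft_torque'])
c=cam('wrist');cv2.imwrite('pics/w4.png',c['img'][60:])"
```

```text
tcp [0.579  0.1437 0.077 ] yaw -20.69 tilt [-0.0387  0.0098 -0.9992] w 0.013080174355572797 F [-2.2   1.36 10.46] t 22.0
turn -0.69 shift now-axes(mm) [-1.8 11.9  2.1] after turn [-2.  11.9  2. ] q7 -1.9
[0.32820725 0.35799005 0.04606751]
```

View pics/w4.png

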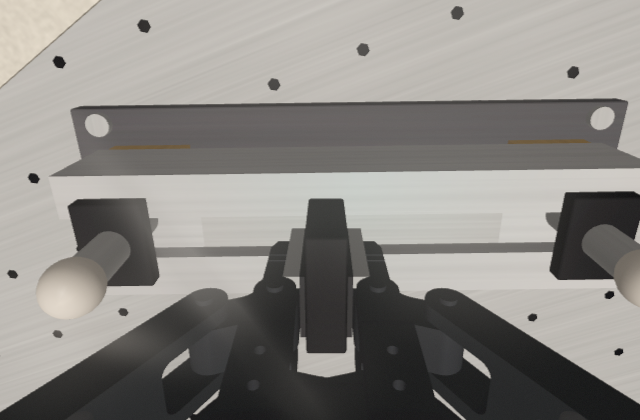

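The nut is now across the channel, with the grip at (326,260) between the two clamps and the slot clear on both sides. I'll ease it up.

>>> {"op": "jog_arm", "data": {
  "increments": [
    [[0,0,0],-0.5],
    [[0,0,0],0]
  ]
}}

```text
clock: 22.22
tcp_pos: [0.579, 0.1438, 0.0794]
tcp_rot: [-3.089, 0.556, 0.061]
ft_force: [-3.1, -1.1, 0.4]
gripper_width: 0.013
```

>>> {"op": "jog_arm", "data": {
  "increments": [
    [[0,0,-0.0005],0],
    [[0,0,-0.0005],0]
  ]
}}

```text
clock: 22.38
tcp_pos: [0.5787, 0.1438, 0.0795]
tcp_rot: [-3.089, 0.555, 0.061]
ft_force: [1.5, -0.7, -7.3]
gripper_width: 0.0132
```

>>> {"op": "jog_arm", "data": {
  "increments": [
    [[0,0,-0.0005],0],
    [[0,0,-0.0005],0]
  ]
}}

```text
clock: 22.55
tcp_pos: [0.5787, 0.1438, 0.0795]
tcp_rot: [-3.09, 0.555, 0.061]
ft_force: [1.0, -0.5, -4.7]
gripper_width: 0.0133
```

```bash
python3 -c "
from h import *
go([.573,.1332,.075],-20);print(manip.read_state()['ft_torque'])"
```

```text
tcp [0.5787 0.1438 0.0795] yaw -20.37 tilt [-0.0378  0.0086 -0.9992] w 0.013291422868248533 F [ 1.05 -0.52 -4.68] t 22.55
turn -0.37 shift now-axes(mm) [-1.5 11.9  4.6] after turn [-1.8 11.9  4.5] q7 -1.9
[-0.09148356 -0.45818804 -0.05005758]
```

It stopped rising at z 0.0795, about 5 mm down, with the force now reversed, so the flanges are in the grooves. I'll relax and release.

>>> {"op": "jog_arm", "data": {
  "increments": [
    [[0,0,0.0003],0],
    [[0,0,0],0]
  ],
  "grip_force": 20
}}

```text
clock: 22.72
tcp_pos: [0.5788, 0.1438, 0.0794]
tcp_rot: [-3.09, 0.555, 0.061]
ft_force: [-0.9, 0.3, -3.0]
gripper_width: 0.013
```

>>> {"op": "jog_arm", "data": {
  "increments": [
    [[0,0,0],0],
    [[0,0,0],0],
    [[0,0,0],0],
    [[0,0,0],0],
    [[0,0,0],0]
  ],
  "grip": 0.6
}}

```text
clock: 23.13
tcp_pos: [0.5792, 0.1446, 0.0804]
tcp_rot: [-3.088, 0.554, 0.061]
ft_force: [-0.2, -0.2, 0.3]
gripper_width: 0.0511
```

```bash
python3 - <<'E'
from h import *
go([.573,.1332,.15],-20)
c=cam('wrist','w5.png')
E
```

```text
tcp [0.5792 0.1446 0.0804] yaw -20.34 tilt [-0.0375  0.0102 -0.9992] w 0.05112127525215024 F [-0.19 -0.19  0.34] t 23.1333
turn -0.34 shift now-axes(mm) [ -4.5  13.1 -69.4] after turn [ -1.9  12.8 -69.6] q7 -1.9
```

View pics/w5.png

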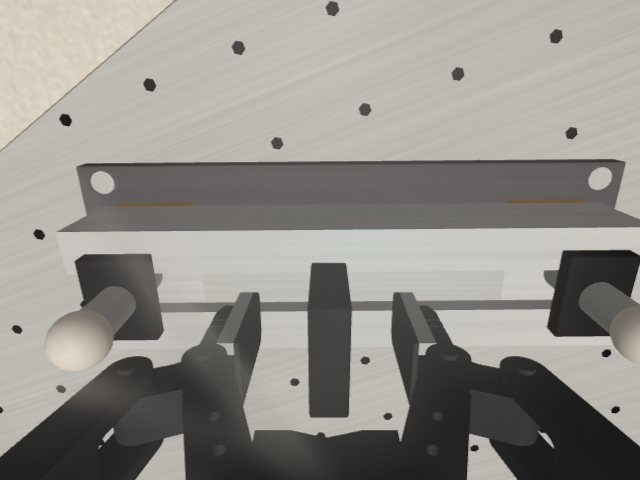

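The nut stands across the channel at (330,340), with the fingers clear on both sides. I'll retreat upward and check.

>>> {"op": "jog_arm", "data": {
  "increments": [
    [[0,0,-0.015],0],
    [[0,0,-0.02],0],
    [[0,0,-0.03],0],
    [[0,0,-0.03],0],
    [[0,0,-0.03],0],
    [[0,0,-0.03],0],
    [[0,0,-0.03],0],
    [[0,0,0],0],
    [[0,0,0],0]
  ]
}}

```text
clock: 23.93
tcp_pos: [0.5851, 0.1423, 0.2727]
tcp_rot: [-3.09, 0.555, 0.068]
ft_force: [-1.2, 0.3, 0.1]
gripper_width: 0.0509
```

```bash
python3 - <<'E'
from h import *
go([.573,.1332,.15],-20)
c=cam('top');w=cam('wrist');s=cam('scene')
a=np.radians(-20)
def rail(x,y,z): return[.5696+np.cos(a)*x-np.sin(a)*y,.1325+np.sin(a)*x+np.cos(a)*y,z]
# expected grip centre: top + 17 + 18 = .0575+.035
for n,k in(('wrist',w),('scene',s)):
    print(n,'expected grip top corners',[proj(k,rail(x,.012+y,.1105)).round(1).tolist() for x in(-.022,.022) for y in(-.007,.007)],'bottom ctr',proj(k,rail(0,.012,.0745)).round(1))
A=cv2.resize(s['img'][200:330,340:540],(600,390));cv2.imwrite('pics/f.png',np.hstack([A,w['img'][60:450,220:420]]))
E
```

```text
tcp [0.5851 0.1423 0.2727] yaw -20.37 tilt [-0.0421  0.0091 -0.9991] w 0.05089643107616557 F [-1.25  0.32  0.07] t 23.9333
turn -0.37 shift now-axes(mm) [ -2.9  12.  123. ] after turn [ -8.2  12.7 122.7] q7 -1.99
wrist expected grip top corners [[336.7, 242.2], [319.4, 242.3], [336.9, 189.0], [318.8, 189.1]] bottom ctr [327.6 203.8]
scene expected grip top corners [[448.8, 241.4], [456.2, 245.1], [437.5, 258.4], [445.1, 262.3]] bottom ctr [442.4 263.5]
```

View pics/f.png

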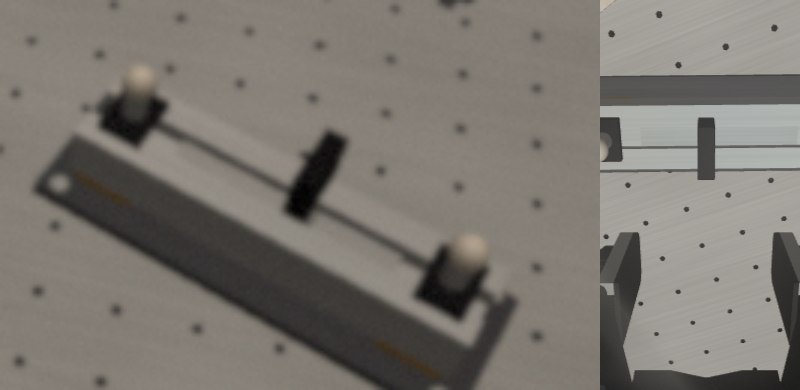

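The final view shows the grip upright and across the channel. Its top face is at about (318–335, 188–240), against an expected (319–337, 189–242) for a caught nut.

```bash
python3 -c "
from h import *
print(manip.hand_in())"
```

```text
the job is handed in; nothing more can be done
None
```

I fitted the black channel nut into the slotted channel, let go of it and handed the job in at about 24 s on the robot's clock; hand-in reports no verdict. I lowered it lengthwise, met the strip at a TCP height of about 0.085 m, twisted it 90° and eased it up until the flanges caught.

**Forces:**
- Before the twist the net press on the strip was about 14 N.
- During the twist it peaked at about 17 N, right at the strip's hard stop.
- The highest wrist reading between steps was about 15 N, well under the 25 N limit.

**Last checks:**
- The nut stopped rising about 5 mm down (nominal 4 mm), and the wrist force reversed from pressing to pulling, as it should when the grooves catch.
- After release, the wrist image had the grip's top face within about 2 px of where a caught, upright nut should be. It lies across the channel to within about 1°.
- The gripper is well clear, with the wrist force near zero. I did not check the bystanders for movement, but nothing touched them that I know of.

**What disagreed or was not exact:**
- The tool tilt drifted to as much as 0.11 rad while carrying the nut. It was about 0.07 rad at insertion and 0.04 rad at release. I found no reliable way to take it out, but the nut levelled itself once caught.
- The nut sits about 12 mm from the middle along the channel, because it drifted during the twist; the limit is 30 mm.
- I could not measure the strip's final force on the nut directly, so about 8 N is inferred from its height.

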